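# Catch the photometer's falling cover and lower it shut

### The arm

A 7-joint arm with a two-finger parallel gripper is mounted at the origin on a cart in front of the work surface, level with it; the furniture and walls round the work are solid. World frame = base frame: x ahead of the robot, y to its left, z up, the work surface at z = 0. Lengths are in m, angles in rad, forces in N, time in s.
With the tool pointing down it reaches from about 0.4 to 0.85 m from the base axis. Payload 10.4 kg.
Tool frame: the origin (TCP) lies at the very end of the fingers, on their centre line; the grasp point (between the pads) lies 19 mm behind it; z points along the fingers, y is the line along which they close (so a half turn about z gives the same grasp; the last joint's range is limited). The gripper opens to 87 mm and grips with 3 to 60 N. Pads are 19 mm wide; open, the fingers measure 117 mm over their backs; the gripper's body (75 mm by 190 mm) begins 51 mm behind the grasp point.
Start: joints at [-1.242, 0.332, -0.065, 1.46, 0.022, 1.35, -0.088], TCP at [0.215, 0.587, 0.223] pointing down, gripper open.
Joint ranges: [-2.6, 2.6], [-0.5, 2.12], [-1.47, 1.34], [0.16, 2.42], [-1.27, 4.41], [0.06, 2.06], [-2.6, 2.6]. Speed limits (rad/s): [2.22, 2.22, 2.79, 2.79, 3.14, 3.14, 3.14].

### API

Orientations are given as a unit quaternion [x, y, z, w].
In Python, from bench import r gives the robot as it stands.
- The arm moves only by the shell command python3 -m crank 'ROWS' [FORCE]. ROWS is JSON, a list that holds one entry, the list of rows, each a list of 5 numbers: the shift along the tool's x, y, z in mm, then the turn about the tool's z in degrees, then the opening, from -1 (shut) to 1 (fully open). A call has 1 to 20 rows; each row is the pose to reach, as a shift and turn from the pose commanded when the call began, along the tool's axes at that moment; what a row does not reach only later rows make up. A row lasts 1/10 s, in which the tool goes at most 50 mm and 8.59 degrees, less where a joint would pass 70% of its speed; a pose out of reach is approached as far as the arm can. A call with a gripper value outside its range is refused whole. The fingers move at their own pace and stop on an object; FORCE is the grip in N (left out, the last holds). Time passes only in rows, so rows that repeat a pose let the fingers close. It gives the time, the measured TCP pose, the force, the opening and the grip force at its end, in the units of the state.
- r.read_state(): the state, without advancing time (a new reading comes with each control period).
- r.camera(name): name is "scene" or "top" or "wrist"; returns a dict with "image" (480x640x3 uint8, red, green, blue), "vfov" (degrees; the focal length in pixels is half the picture's height over the tangent of half this angle, whatever the lens; pixels are square), "cx", "cy" (the principal point, pixels), "eye" and "attitude" of the camera in the world. Camera axes: x right, y down, z forward; pixel columns grow to the right and rows downward; lengths in m; the calibration is good to about 2 mm. A picture is of the moment at which its call begins. There is no depth.
- r.close_job(): hands the job in; it is judged then, once.
The state is a dict: "time": time; "joint_positions": joint angles; "joint_vel": joint speeds; "joint_torque": joint torques, N m; "ee_pos": TCP position; "eef_rot": TCP orientation; "ft_force": force on the tool from outside, world axes, zero at the start; "torque": the same for the moment, N m; "width": finger opening in m; "grip_force": force on a finger pad.
Only numpy, scipy, OpenCV 4.12 (cv2) and the standard library are available. Lean on these libraries where they do the work, as an engineer would, in place of code of your own. Each camera call takes 0.05 s, during which the arm holds its last target. There are 200 camera calls.

### The job

The cover of the white bench photometer stands open, leaning back on its stop, and its hinge is worn, so once past upright it falls shut by itself with a knock. Tip the cover forward with a finger, catch it on a finger underneath while it is still well open, and lower it gently on that finger until it is fully shut, so that it does not drop or knock. Do not grip the cover between the fingers or force it, do not push the photometer out of place or lift it, and leave the bottle, canister and eyepiece beside it standing where they are; finish with the robot clear of everything.

Things in the scene. Friction and masses are not known exactly. Their poses are not given: they have to be found in the camera images.
- photometer: white bench photometer, 120 mm deep (x) by 175 mm wide (y), 1.8 kg, loose on the desk. Origin: centre of its underside; own -x is the front (it faces the robot's left), z up. Front face at own x -60 mm, chamber walls 83 mm high; a grey console with display and keys, 82 mm high, at own y -38 to -82 mm.
- cover_hinge (a point): middle of the hinge pin, fixed to the photometer at own x +45, y +25, z +86 mm; pin along the photometer's y. The cover on it is a flat grey plate 104 mm wide along the pin, 125 mm long from the pin, 5 mm thick (7 mm at the lip); its underside (the front when open) lies in a plane through the pin.
- cover (a joint): hinge angle, rad: 0 = shut (level), 1.57 = upright, 1.75 = leaning back on its stop, as at the start. Cover about 160 g (varies); no latch, spring or friction, only light damping. Below 1.57 it falls by its weight, from just past upright to shut in about 2 s, at 1.5 to 2.5 rad/s at the end; above 1.57 it falls back to the stop.
- cover_lip (a point): middle of the front edge of the cover's underside, 125 mm from the pin; moves with the cover (209 mm above the desk when open). Shut, the lip sticks out 20 mm beyond the photometer's front face, underside 86 mm above the desk, free space below, so a finger can be under it. x axis from lip to hinge, z out of the upper face.
- dropper_bottle: brown dropper bottle with a black rubber bulb, 29 mm across, 102 mm tall, loose; origin at the centre of its underside
- objective_can: white canister with a black screw cap, 42 mm across, 54 mm tall, loose; origin at the centre of its underside
- spare_eyepiece: black eyepiece, 39 mm across, 46 mm tall, standing loose; origin at the centre of its underside

How it is judged:
On the way, in this order (a step that is already met when the one before it is completed fails the run):
1. the cover is tipped forward past upright (angle below 1.5) (value of joint cover below 1.5 rad).
2. the falling cover is caught: it rests on the fingers while still open between 0.15 and 1.2 rad, coming down slower than 1 rad/s, for 0.3 s (value of joint cover between 0.15 and 1.2 rad and velocity of joint cover above -1 rad/s and contact force between the fingers and cover above 0.15 N), for 0.3 s.
At the end, for the whole second after the job is handed in: The cover is fully shut (angle below 0.025 rad) and at rest; the photometer stands within 15 mm of its start; dropper bottle, canister and eyepiece stand upright within 15 mm of where they were (value of joint cover below 0.025 rad and velocity of joint cover between -0.05 and 0.05 rad/s and distance of each of photometer, dropper_bottle, objective_can, spare_eyepiece from where it was at the start of the episode below 0.015 m and linear speed of photometer below 0.01 m/s and angle between each of dropper_bottle, objective_can, spare_eyepiece's own z axis and vertical below 0.15 rad); the robot touches nothing.
It fails at once if the cover drops or is slammed: it closes faster than 1 rad/s (about 12 cm/s at the lip) over the last 4 to 15 mm above shut (value of joint cover between 0.03 and 0.12 rad and velocity of joint cover below -1 rad/s).
It fails at once if the cover is squeezed or forced (more than 15 N from the fingers) (contact force between the fingers and cover above 15 N).
It fails at once if the cover is gripped between the fingers (the grasp point lies in the plate and the fingers press on it with more than 4 N) (contact force between the fingers and cover above 4 N and z of the grasp point in the frame of cover_lip between -0.004 and 0.01 m and x of the grasp point in the frame of cover_lip between -0.01 and 0.125 m and y of the grasp point in the frame of cover_lip between -0.06 and 0.06 m).
It fails at once if the photometer is shifted more than 15 mm, lifted or tipped (distance of photometer from where it was at the start of the episode above 0.015 m or height (world z) of photometer above 0.008 m or angle between photometer's own z axis and vertical above 0.08 rad).
It fails at once if the bottle, canister or eyepiece is moved more than 15 mm, lifted or knocked over (distance of any of dropper_bottle, objective_can, spare_eyepiece from where it was at the start of the episode above 0.015 m or angle between any of dropper_bottle, objective_can, spare_eyepiece's own z axis and vertical above 0.3 rad).
It also fails if it takes over 38 s, if anything falls off the work surface, if the arm or the gripper's body presses on something with over 40 N, if the wrist force passes 120 N, or if a joint passes its speed limit or range.

## Working session

There is one attempt and no reset: what is moved stays moved. The work goes in short steps, Python scripts to look and compute and a shell command to move; the robot and the scene stay as the last step left them, time stands still between calls to the robot, and variables do not carry over. Pictures are saved under pics/ and viewed, at most 12 in all, crops included, and the job is handed in when it is done.

```bash
ls; mkdir -p pics; python3 - <<'E'
from bench import r
import cv2, json
s=r.read_state(); print(s)
for n in ("scene","top"):
    c=r.camera(n); cv2.imwrite(f"pics/{n}0.png",c["image"][:,:,::-1])
    print(n,{k:v for k,v in c.items() if k!="image"})
E
```

```text
pics
{'time': 0.0, 'joint_positions': array([-1.24163345,  0.3328422 , -0.06468053,  1.4609372 ,  0.02158825,
        1.34990167, -0.08849684]), 'joint_vel': array([-1.12804999e-03,  2.81651243e-05, -7.11411756e-04, -1.13860316e-03,
       -3.13533887e-04, -4.88058150e-04,  9.20863570e-04]), 'joint_torque': array([-8.57825171e-07, -6.23247957e+01,  2.47950840e-02, -3.89896095e+01,
       -6.13675243e-02,  3.97311745e-02,  1.05908082e-04]), 'ee_pos': array([0.21522564, 0.58636213, 0.22177439]), 'eef_rot': array([ 1.74974493e-01,  9.84572720e-01, -6.90669458e-04, -9.20927596e-05]), 'ft_force': array([ 1.00766368, -0.086696  , -0.14866172]), 'torque': array([ 0.00238046, -0.04804163, -0.06567249]), 'grip_force': 0.0, 'width': 0.0872031715313267}
scene {'vfov': 44.12582322930963, 'cx': 325.3300490993188, 'cy': 249.97995392763102, 'eye': array([-0.14835023, -0.79581042,  0.6258715 ]), 'attitude': array([ 0.79834278, -0.37568716,  0.19935663, -0.42633894])}
top {'vfov': 42.0851508970539, 'cx': 306.8948895919587, 'cy': 234.12806249809066, 'eye': array([ 0.40329702, -0.26860565,  0.95967507]), 'attitude': array([ 0.71216251, -0.7006607 ,  0.03205211, -0.02952647])}
```

View pics/scene0.png

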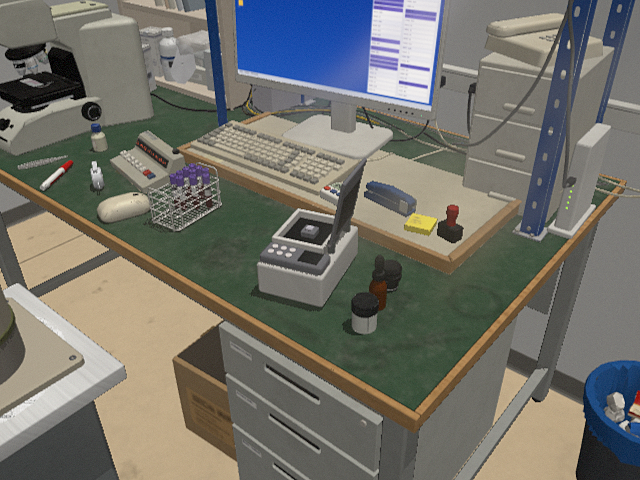

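View pics/top0.png

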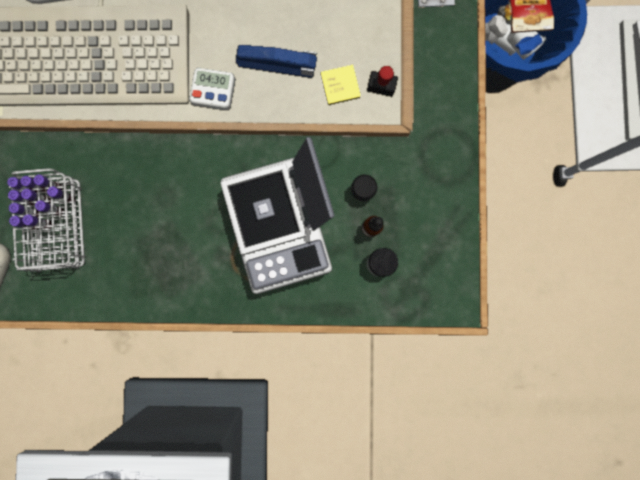

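The scene view shows the photometer at about (310,250) with its cover open. The eyepiece is at (392,274), the bottle at (379,285) and the canister at (365,312). In the top view the photometer is at (275,225) facing left, with the cover spanning (312,140) to (331,230). The three loose items are behind it, at (364,187), (373,225) and (383,262). Next I'll zoom in to get the corners.

```bash
python3 - <<'E'
import cv2, numpy as np
t=cv2.imread("pics/top0.png")[130:300,215:345]; s=cv2.imread("pics/scene0.png")[150:340,250:410]
a=cv2.resize(t,None,fx=3.0,fy=3.0,interpolation=cv2.INTER_CUBIC)
b=cv2.resize(s,None,fx=2.5,fy=2.5,interpolation=cv2.INTER_CUBIC)
o=np.zeros((512,800,3),np.uint8); o[:a.shape[0],:390]=a; o[:b.shape[0],395:795]=b
cv2.imwrite("pics/z.png",o)
E
```

```text
(no output)
```

View pics/z.png

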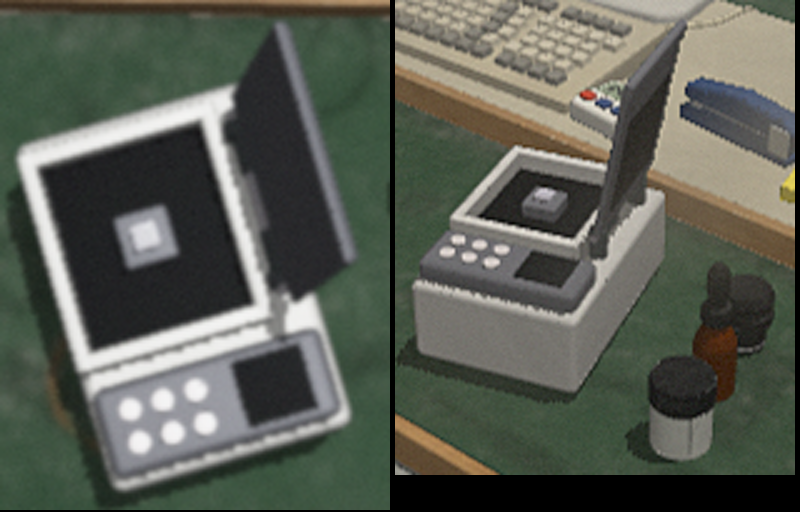

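The left crop shows the front-left rim corner at about (222,181) and the near rim corner at (241,252). It also shows the lip's underside edge running from (307,138) to (329,218). In the scene crop the lip corners are at about (365,160) and (346,180). I'll cast rays onto the known heights.

```bash
cat > h.py <<'E'
import numpy as np
from scipy.spatial.transform import Rotation as R
from bench import r
def cast(c,uv,z):
    f=240/np.tan(np.radians(c["vfov"]/2))
    d=R.from_quat(c["attitude"]).apply([(uv[0]-c["cx"])/f,(uv[1]-c["cy"])/f,1])
    return c["eye"]+d*(z-c["eye"][2])/d[2]
E
python3 - <<'E'
from h import *
T=r.camera("top");S=r.camera("scene")
def sh(n,p):print(n,np.round(p*1000,1))
P={}
for n,c,uv,z in [("rimFL",T,(221.7,180.7),.083),("rimFN",T,(241.3,251.7),.083),("lipfar",T,(306.7,138),.209),("lipnear",T,(329.3,218),.209),("lipfarS",S,(365.2,159.5),.209),("lipnearS",S,(345.5,180),.209),
 ("conN",T,(253,293),.078),("conR",T,(331,271),.078),
 ("eyep",T,(364,187),.046),("drop",T,(374,224),.102),("can",T,(383,262),.054)]:
    P[n]=cast(c,uv,z); sh(n,P[n])
d=P["lipfar"]-P["lipnear"];print("lip len",np.linalg.norm(d),np.degrees(np.arctan2(d[1],d[0])))
d=P["rimFL"]-P["rimFN"];print("front",np.linalg.norm(d),np.degrees(np.arctan2(d[1],d[0])))
d=P["lipfarS"]-P["lipnearS"];print("lipS",np.linalg.norm(d),np.degrees(np.arctan2(d[1],d[0])))
# origin estimates
for yaw in np.radians([-73.,-75,-77]):
    M=np.array([[np.cos(yaw),-np.sin(yaw)],[np.sin(yaw),np.cos(yaw)]])
    print(np.degrees(yaw),[np.round((P[k][:2]-M@np.array(o))*1000,1) for k,o in [("rimFL",(-.06,.0875)),("lipfar",(.0673,.077)),("lipnear",(.0673,-.027)),("lipfarS",(.0673,.077)),("lipnearS",(.0673,-.027))]])
E
```

```text
rimFL [ 554.1 -148.9   83. ]
rimFN [ 453.6 -179.3   83. ]
lipfar [ 587.  -268.6  209. ]
lipnear [ 488.9 -297.6  209. ]
lipfarS [ 575.8 -279.1  209. ]
lipnearS [ 497.7 -299.3  209. ]
conN [ 396.  -196.7   78. ]
conR [ 428.6 -306.    78. ]
eyep [ 554.5 -354.6   46. ]
drop [ 493.8 -363.6  102. ]
can [ 443.6 -382.4   54. ]
lip len 0.10226221428867058 16.445021836081732
front 0.1049929802641915 16.815241306298894
lipS 0.08063373322210435 14.485622019132185
-73.0 [array([ 487.9, -231.9]), array([ 493.7, -226.8]), array([ 495.1, -225.3]), array([ 482.5, -237.3]), array([ 503.8, -227. ])]
-75.0 [array([ 485.1, -229.5]), array([ 495.2, -223.5]), array([ 497.6, -225.6]), array([ 484. , -234.1]), array([ 506.4, -227.3])]
-77.0 [array([ 482.3, -227. ]), array([ 496.8, -220.4]), array([ 500.1, -225.9]), array([ 485.6, -230.9]), array([ 508.9, -227.6])]
```

```bash
python3 -m crank '[[[-100,-80,-65,10,1],[-354,-282,-65,47,1],[-354,-282,-65,47,1],[-354,-282,-65,47,1],[-354,-282,-65,47,1],[-354,-282,-65,47,1],[-354,-282,-65,47,1],[-354,-282,-65,47,1],[-354,-282,-65,60,1],[-354,-282,-65,75,1],[-593,-706,-65,93.2,1],[-593,-706,-65,93.2,1],[-593,-706,-65,93.2,1],[-593,-706,-65,93.2,1],[-593,-706,-65,93.2,1],[-593,-706,-65,93.2,1],[-593,-706,-65,93.2,1],[-593,-706,-65,93.2,1],[-593,-706,-65,93.2,1],[-593,-706,-65,93.2,1]]]'
```

```text
time: 2.2
ee_pos: [0.5284, -0.2835, 0.2874]
eef_rot: [0.836, 0.549, -0.0, 0.0]
ft_force: [0.3, 0.5, 0.2]
width: 0.087
grip_force: 0.0
```

```bash
python3 -m crank '[[[0,0,0,0,1],[0,0,0,0,1]]]'; cat >> h.py <<'E'
O=np.array([.492,-.228]);yw=np.radians(106.6)
f=np.array([np.cos(yw),np.sin(yw)]);e=np.array([np.sin(yw),-np.cos(yw)])
def rep():
    s=r.read_state();p=s["ee_pos"];m=R.from_quat(s["eef_rot"]).as_matrix();d=p[:2]-O
    F=s["ft_force"]
    print("t %.2f"%s["time"],"F,E,z mm",np.round([d@f*1e3,d@e*1e3,p[2]*1e3],1),"toolx deg %.1f tooly deg %.1f tilt z %s"%(np.degrees(np.arctan2(m[1,0],m[0,0])),np.degrees(np.arctan2(m[1,1],m[0,1])),np.round(m[:,2],3)),"force F,E,z",np.round([F[:2]@f,F[:2]@e,F[2]],2),"w",round(s["width"],4))
    return s
def seen():
    import cv2; c=r.camera("scene"); return c
E
python3 - <<'E'
from h import *
import cv2
s=rep();print(s["joint_positions"])
c=r.camera("wrist");a=c["image"][:,:,::-1];b=r.camera("scene")["image"][:,:,::-1]
b=b[100:330,200:460]
o=np.zeros((480,800,3),np.uint8);o[:300,:400]=cv2.resize(a,(400,300));o[:354,400:]=cv2.resize(b,(400,354));cv2.imwrite("pics/w1.png",o)
E
```

```text
time: 2.4
ee_pos: [0.5284, -0.281, 0.287]
eef_rot: [0.836, 0.549, -0.001, -0.0]
ft_force: [-0.3, 1.0, -0.3]
width: 0.0871
grip_force: 0.0
t 2.40 F,E,z mm [-61.2  19.7 287. ] toolx deg 66.5 tooly deg -23.5 tilt z [-0.001 -0.    -1.   ] force F,E,z [ 1.02 -0.05 -0.32] w 0.0871
[-0.22841751  0.30485109  0.8166188   1.46834081 -0.22102359  1.46460431
  0.17908258]
```

View pics/w1.png

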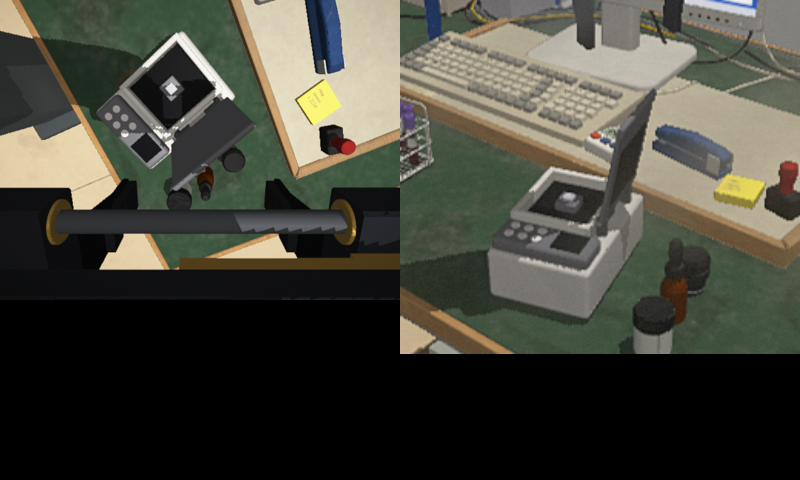

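The wrist view shows both fingers, at about (115,200) and (285,200), over the cover, with the loose items to the rear. The fingertips are level and straddle the cover line. Next I'll lower them on either side of the cover.

```bash
python3 -m crank '[[[0,0,40,0,1],[0,0,80,0,1],[0,0,112,0,1],[0,0,112,0,1],[0,0,112,0,1]]]'; python3 - <<'E'
from h import *
import cv2
rep()
a=r.camera("scene")["image"][100:330,200:460,::-1];b=r.camera("top")["image"][110:310,190:430,::-1]
o=np.zeros((354,800,3),np.uint8);o[:333,:400]=cv2.resize(b,(400,333));o[:354,400:]=cv2.resize(a,(400,354));cv2.imwrite("pics/w2.png",o)
E
```

```text
time: 3.0
ee_pos: [0.5293, -0.2793, 0.1766]
eef_rot: [0.835, 0.55, 0.0, -0.0]
ft_force: [-0.1, 0.1, 1.0]
width: 0.0872
grip_force: 0.0
t 3.00 F,E,z mm [-59.8  21.1 176.6] toolx deg 66.7 tooly deg -23.3 tilt z [ 0.  0. -1.] force F,E,z [ 0.14 -0.02  0.95] w 0.0872
```

View pics/w2.png

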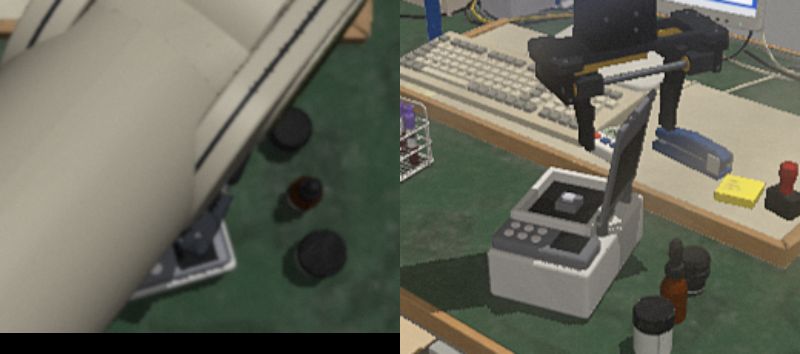

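The left part shows the arm blocking the top view. In the scene crop the front finger is at (588,140) and the rear finger at (668,115), on either side of the cover, and nothing has moved. Now I'll tip it forward.

```bash
python3 -m crank '[[[8,-6,0,0,1],[15,-13,0,0,1],[23,-19,0,0,1],[31,-26,0,0,1],[38,-32,0,0,1],[42,-35,0,0,1],[42,-35,0,0,1],[42,-35,0,0,1],[42,-35,0,0,1],[42,-35,0,0,1],[42,-35,0,0,1],[42,-35,0,0,1],[42,-35,0,0,1],[42,-35,0,0,1],[42,-35,0,0,1]]]'; python3 - <<'E'
from h import *
import cv2
rep()
a=r.camera("scene")["image"][100:330,200:460,::-1]
cv2.imwrite("pics/w3.png",cv2.resize(a,(780,690))[:600])
E
```

```text
time: 4.6
ee_pos: [0.5133, -0.2279, 0.1755]
eef_rot: [0.836, 0.549, 0.0, -0.0]
ft_force: [-0.3, 0.2, -0.3]
width: 0.0869
grip_force: 0.2
t 4.60 F,E,z mm [ -6.   20.4 175.5] toolx deg 66.6 tooly deg -23.4 tilt z [-0.  0. -1.] force F,E,z [ 0.26 -0.25 -0.32] w 0.0869
```

View pics/w3.png

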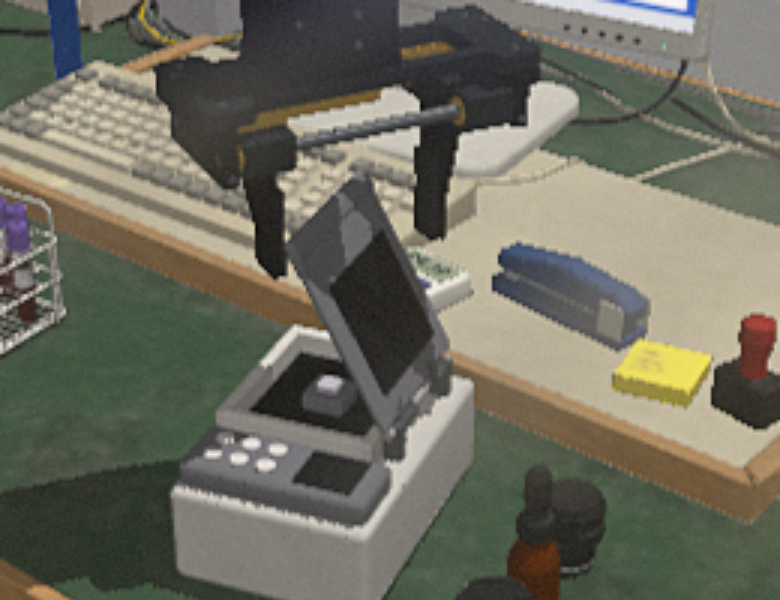

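The crop shows the cover at about 60 degrees, caught with its near lip corner on the front finger at (285,250). Next I'll slide along the lip so the rear finger clears the side of the cover.

```bash
python3 -m crank '[[[6,7,0,0,1],[12,14,0,0,1],[18,21,0,0,1],[24,28,0,0,1],[30,35,2,0,1],[36,42,4,0,1],[42,49,7,0,1],[47,56,10,0,1],[47,56,10,0,1],[47,56,10,0,1]]]'; python3 - <<'E'
from h import *
import cv2
rep()
a=r.camera("scene")["image"][100:330,200:460,::-1]
cv2.imwrite("pics/w4.png",cv2.resize(a,(780,690))[:600])
E
```

```text
time: 5.65
ee_pos: [0.5833, -0.2071, 0.1653]
eef_rot: [0.836, 0.549, -0.0, 0.0]
ft_force: [0.1, -0.0, -0.1]
width: 0.0874
grip_force: 0.3
t 5.65 F,E,z mm [ -6.1  93.5 165.3] toolx deg 66.6 tooly deg -23.4 tilt z [-0. -0. -1.] force F,E,z [-0.03  0.05 -0.15] w 0.0874
```

View pics/w4.png

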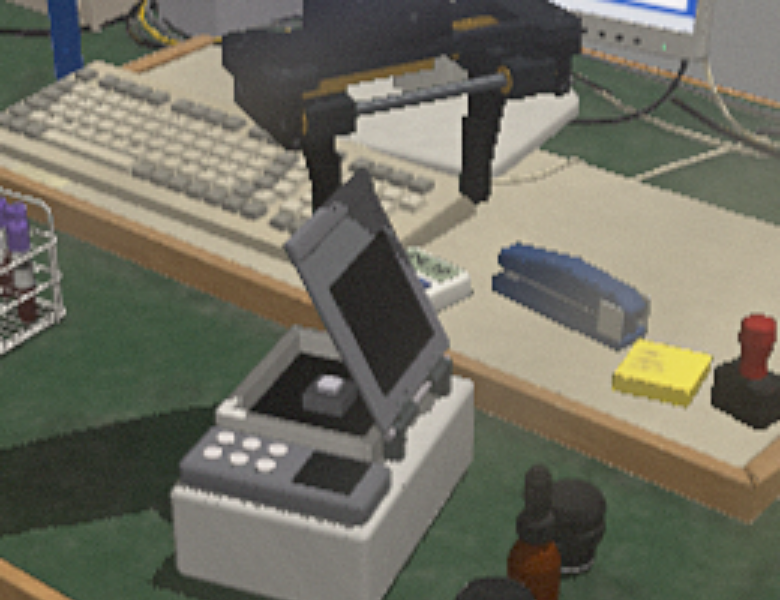

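The crop shows the cover still resting on the front finger, now near its middle, with the near lip corner at (290,243). The rear finger, at (478,195), is past the far side. I'll measure the cover angle to calibrate the contact.

```bash
cat >> h.py <<'E'
def theta(uv,E=-.027,c=None):
    c=c or r.camera("scene"); fl=240/np.tan(np.radians(c["vfov"]/2))
    th=np.linspace(0,1.8,1801); F=-.045+.125*np.cos(th)
    P=np.c_[O+F[:,None]*f+E*e,.086+.125*np.sin(th)]
    q=R.from_quat(c["attitude"]).inv().apply(P-c["eye"]); u=q[:,:2]/q[:,2:]*fl+[c["cx"],c["cy"]]
    d=np.linalg.norm(u-uv,axis=1);i=d.argmin(); return th[i],d[i]
E
python3 - <<'E'
from h import *
c=r.camera("scene")
print(theta((296.3,181),-.027,c),theta((320.5,157),.077,c))
E
```

```text
(np.float64(1.1280000000000001), np.float64(0.9408268482587107)) (np.float64(1.088), np.float64(2.03946072396777))
```

```bash
python3 -m crank '[[[4,-3.4,3,0,1],[8,-6.8,6,0,1],[12,-10,9.5,0,1],[15.9,-13.3,13,0,1],[19.5,-16.4,17,0,1],[23.1,-19.4,21.3,0,1],[26.4,-22.1,26,0,1],[29.6,-24.8,30.5,0,1],[32.5,-27.3,35.4,0,1],[35.4,-29.7,40.4,0,1],[38,-31.8,45.7,0,1],[40.4,-33.9,51,0,1],[40.4,-33.9,51,0,1],[40.4,-33.9,51,0,1]]]'; python3 - <<'E'
from h import *
import cv2
rep()
a=r.camera("scene")["image"][100:330,200:460,::-1]
cv2.imwrite("pics/w5.png",cv2.resize(a,(780,690))[:600])
E
```

```text
time: 7.15
ee_pos: [0.5682, -0.1563, 0.1145]
eef_rot: [0.836, 0.549, -0.0, -0.0]
ft_force: [-0.5, 1.0, 0.3]
width: 0.0871
grip_force: 0.8
t 7.15 F,E,z mm [ 46.9  93.5 114.5] toolx deg 66.6 tooly deg -23.4 tilt z [-0.  0. -1.] force F,E,z [ 1.11 -0.23  0.29] w 0.0871
```

View pics/w5.png

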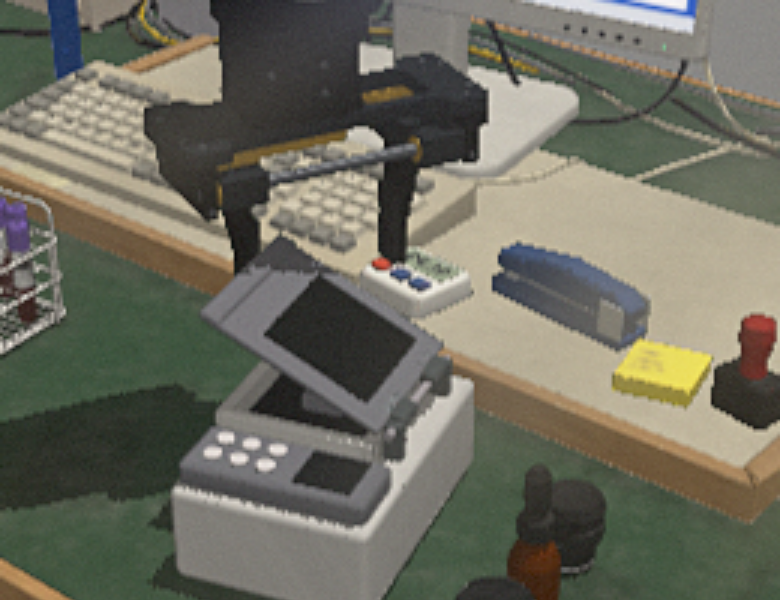

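The crop shows the cover at roughly 30 degrees, with its near lip corner at (203,315). The lip rests on the front finger at (243,260) and the photometer hasn't moved.

```bash
python3 - <<'E'
from h import *
c=r.camera("scene")
print(theta((268,206),-.027,c),theta((293.5,179.5),.077,c)); 
for i in range(4): 
    rep(); r.camera("scene")
E
```

```text
(np.float64(0.464), np.float64(3.0133066634903876)) (np.float64(0.452), np.float64(1.4175422378207503))
t 7.25 F,E,z mm [ 46.7  93.6 114.7] toolx deg 66.6 tooly deg -23.4 tilt z [ 0.  0. -1.] force F,E,z [1.86 0.2  0.05] w 0.0872
t 7.30 F,E,z mm [ 46.7  93.5 114.8] toolx deg 66.6 tooly deg -23.4 tilt z [ 0.  0. -1.] force F,E,z [ 0.93 -0.41 -0.55] w 0.0866
t 7.35 F,E,z mm [ 46.7  93.5 114.7] toolx deg 66.6 tooly deg -23.4 tilt z [ 0.  0. -1.] force F,E,z [ 2.1   0.44 -0.48] w 0.0868
t 7.40 F,E,z mm [ 46.7  93.5 114.7] toolx deg 66.6 tooly deg -23.4 tilt z [ 0.  0. -1.] force F,E,z [1.82 0.87 0.33] w 0.0872
```

```bash
python3 -m crank '[[[0.8,-0.7,2,0,1],[1.6,-1.4,5,0,1],[2.5,-2.1,8,0,1],[3.4,-2.8,11,0,1],[4.2,-3.5,14,0,1],[4.9,-4.1,17,0,1],[5.4,-4.5,19,0,1],[5.4,-4.5,19,0,1]]]'; python3 - <<'E'
from h import *
import cv2
c=r.camera("scene"); cv2.imwrite("pics/w6.png",cv2.resize(c["image"][150:290,250:400,::-1],(642,600),interpolation=cv2.INTER_CUBIC))
for i in range(4): 
    rep(); r.camera("scene")
E
```

```text
time: 8.25
ee_pos: [0.566, -0.1493, 0.0951]
eef_rot: [0.836, 0.549, -0.0, -0.0]
ft_force: [-2.2, 3.3, -0.0]
width: 0.0872
grip_force: 2.0
t 8.30 F,E,z mm [54.1 93.5 95.4] toolx deg 66.6 tooly deg -23.4 tilt z [-0.  0. -1.] force F,E,z [4.07 0.03 0.53] w 0.087
t 8.35 F,E,z mm [54.  93.5 95.5] toolx deg 66.6 tooly deg -23.4 tilt z [-0.  0. -1.] force F,E,z [ 4.99 -0.73  0.24] w 0.0874
t 8.40 F,E,z mm [54.  93.5 95.6] toolx deg 66.6 tooly deg -23.4 tilt z [-0.  0. -1.] force F,E,z [ 4.54 -1.33  0.21] w 0.0871
t 8.45 F,E,z mm [54.  93.5 95.6] toolx deg 66.6 tooly deg -23.4 tilt z [-0.  0. -1.] force F,E,z [ 4.05 -1.22 -0.21] w 0.0874
```

View pics/w6.png

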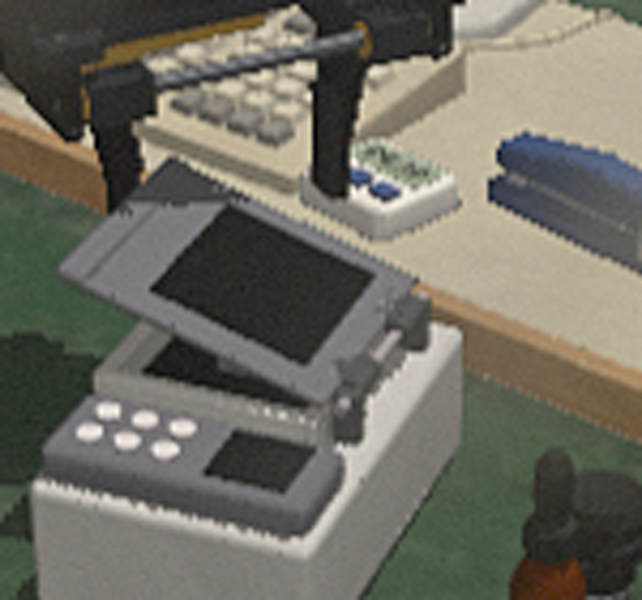

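The crop shows the cover at about 15 to 20 degrees, with its near lip corner at (62,270). The lip is against the front finger at (120,190). The press is 4 to 5 N and horizontal, so I'll work out the angle before going on.

```bash
python3 - <<'E'
from h import *
c=r.camera("scene")
print(theta((264.5,213.5),-.027,c),theta((290.5,187.5),.077,c))
F=[]
for i in range(10):
    s=r.read_state();F.append([s["ft_force"][:2]@f,s["ft_force"][2],s["grip_force"]]); r.camera("scene")
print(np.round(F,1).tolist(),np.mean(F,0))
E
```

```text
(np.float64(0.315), np.float64(2.4360973273164905)) (np.float64(0.297), np.float64(1.5186859764682341))
[[5.5, -0.1, 2.4], [4.2, -0.4, 2.4], [4.2, 1.0, 2.4], [3.7, 0.1, 2.4], [4.9, 0.9, 2.4], [5.2, 0.3, 2.4], [5.2, 0.9, 2.4], [4.4, 1.2, 2.4], [4.8, 0.4, 2.4], [4.9, 0.8, 2.4]] [4.6811878  0.51586579 2.41805849]
```

```bash
cat > m.py <<'E'
from h import *
F=[];rep()
for i in range(6):
    r.camera("scene");s=r.read_state();F.append([s["ft_force"][:2]@f,s["ft_force"][2],s["grip_force"]])
print(np.round(np.mean(F,0),2))
E
python3 -m crank '[[[0.4,-0.3,2.5,0,1],[0.9,-0.7,5,0,1],[1.3,-1.1,7.5,0,1],[1.7,-1.4,10,0,1]]]'; python3 m.py
```

```text
time: 9.45
ee_pos: [0.5654, -0.147, 0.0853]
eef_rot: [0.836, 0.549, -0.0, -0.001]
ft_force: [-3.7, 6.2, 0.7]
width: 0.0872
grip_force: 3.3
t 9.45 F,E,z mm [56.6 93.5 85.3] toolx deg 66.7 tooly deg -23.3 tilt z [-0.001  0.001 -1.   ] force F,E,z [ 7.03 -1.81  0.68] w 0.0872
[6.45 0.25 3.12]
```

```bash
python3 -m crank '[[[0.4,-0.3,2.5,0,1],[0.8,-0.6,5,0,1],[1.1,-0.9,7.5,0,1],[1.4,-1.1,10,0,1]]]'; python3 m.py
```

```text
time: 10.15
ee_pos: [0.5649, -0.1452, 0.0752]
eef_rot: [0.836, 0.549, -0.0, -0.001]
ft_force: [-3.5, 4.7, -1.1]
width: 0.0872
grip_force: 3.4
t 10.15 F,E,z mm [58.6 93.5 75.2] toolx deg 66.7 tooly deg -23.3 tilt z [-0.001  0.001 -1.   ] force F,E,z [ 5.47 -2.04 -1.06] w 0.0872
[6.66 0.05 3.34]
```

```bash
python3 -m crank '[[[0.2,-0.1,1.5,0,1],[0.3,-0.3,3,0,1],[0.4,-0.4,4.5,0,1],[0.5,-0.5,6,0,1]]]'; python3 m.py
```

```text
time: 10.85
ee_pos: [0.5646, -0.1444, 0.0692]
eef_rot: [0.835, 0.55, -0.0, -0.001]
ft_force: [-2.6, 5.8, -0.1]
width: 0.0872
grip_force: 3.5
t 10.85 F,E,z mm [59.4 93.5 69.2] toolx deg 66.7 tooly deg -23.3 tilt z [-0.001  0.001 -1.   ] force F,E,z [ 6.32 -0.86 -0.15] w 0.0872
[ 6.69 -0.42  3.44]
```

```bash
python3 -m crank '[[[0.1,-0.1,1,0,1],[0.2,-0.1,2,0,1],[0.3,-0.2,3,0,1],[0.3,-0.3,4,0,1],[0.3,-0.3,5,0,1],[0.3,-0.3,6,0,1]]]'; python3 m.py; python3 -c "
from h import *
import cv2
cv2.imwrite('pics/w7.png',cv2.resize(r.camera('scene')['image'][150:290,250:400,::-1],(642,600),interpolation=cv2.INTER_CUBIC))"
```

```text
time: 11.75
ee_pos: [0.5645, -0.144, 0.0632]
eef_rot: [0.835, 0.55, -0.0, -0.001]
ft_force: [-2.7, 7.5, -0.5]
width: 0.087
grip_force: 3.6
t 11.75 F,E,z mm [59.8 93.5 63.2] toolx deg 66.7 tooly deg -23.3 tilt z [-0.001  0.001 -1.   ] force F,E,z [ 7.99 -0.4  -0.5 ] w 0.087
[ 6.84 -0.63  3.51]
```

View pics/w7.png

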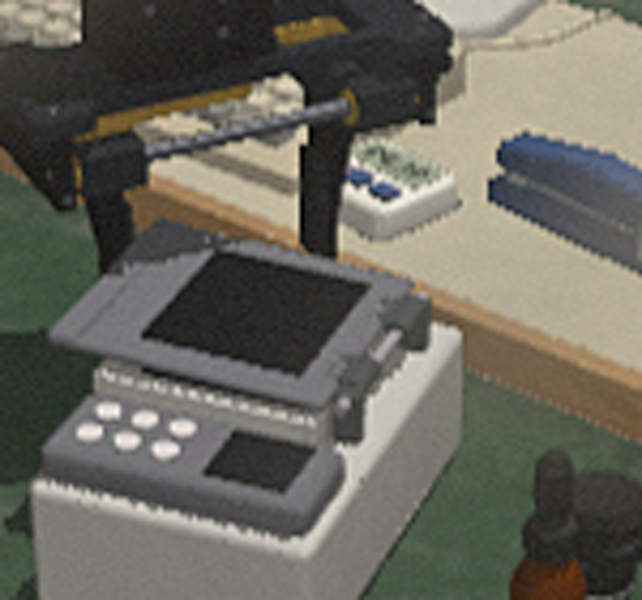

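The crop shows the cover nearly level, with its near lip corner at (52,335) and the finger still at the lip. The last few mm remain, and the vertical force should change sign once the cover seats.

```bash
python3 -m crank '[[[0,0,1,0,1],[0.1,0,2,0,1],[0.1,-0.1,3,0,1],[0.1,-0.1,4,0,1],[0.1,-0.1,5,0,1],[0.1,-0.1,6,0,1]]]'; python3 m.py; python3 -c "
from h import *
import cv2
cv2.imwrite('pics/w8.png',r.camera('scene')['image'][:,:,::-1])
a=cv2.imread('pics/w7.png');c=r.camera('scene');
# near lip corner trace: row of the lip's lower edge at fixed columns against the shut model
fl=240/np.tan(np.radians(c['vfov']/2))
for th in (0,.05,.1):
    P=np.r_[O+(-.045+.125*np.cos(th))*f-.027*e,.086+.125*np.sin(th)]
    q=R.from_quat(c['attitude']).inv().apply(P-c['eye']);print(th,q[:2]/q[2]*fl+[c['cx'],c['cy']])
"
```

```text
time: 12.7
ee_pos: [0.5648, -0.1437, 0.0578]
eef_rot: [0.835, 0.55, 0.0, -0.001]
ft_force: [-4.4, 7.1, 7.3]
width: 0.0872
grip_force: 4.6
t 12.70 F,E,z mm [60.  93.8 57.8] toolx deg 66.7 tooly deg -23.3 tilt z [-0.     0.002 -1.   ] force F,E,z [ 8.06 -2.14  7.28] w 0.0872
[8.22 5.96 4.42]
0 [260.37392604 231.64511993]
0.05 [260.22414824 228.56828144]
0.1 [260.23573767 225.51491871]
```

The vertical force has changed sign to about +6 N, so the cover is seated. I'll back off forwards, then go up and clear.

```bash
python3 -m crank '[[[3,-2.6,0,0,1],[9,-7.7,0,0,1],[18,-15.4,0,0,1],[30.6,-25.7,0,0,1],[30.6,-25.7,0,0,1],[30.6,-25.7,-40,0,1],[30.6,-25.7,-80,0,1],[30.6,-25.7,-130,0,1],[30.6,-25.7,-170,0,1],[30.6,-25.7,-170,0,1],[30.6,-25.7,-170,0,1],[30.6,-25.7,-170,0,1]]]'; python3 m.py; python3 - <<'E'
from h import *
import cv2
c=r.camera("scene")["image"][:,:,::-1]; a0=cv2.imread("pics/scene0.png")
o=np.hstack([cv2.resize(x[150:340,250:410],(400,475),interpolation=cv2.INTER_CUBIC) for x in (a0,c)])
cv2.imwrite("pics/end.png",o)
d=np.abs(c.astype(int)-a0).sum(2)
print("diff body front/base",d[270:305,262:325].mean(),"bottles",d[255:335,348:405].mean())
E
```

```text
time: 14.3
ee_pos: [0.5527, -0.1064, 0.2264]
eef_rot: [0.836, 0.549, -0.001, -0.0]
ft_force: [-0.0, 1.0, -1.0]
width: 0.0871
grip_force: 0.0
t 14.30 F,E,z mm [ 99.2  92.9 226.4] toolx deg 66.6 tooly deg -23.4 tilt z [-0.002 -0.    -1.   ] force F,E,z [ 0.94  0.25 -1.03] w 0.0871
[-0.03  0.33  0.  ]
diff body front/base 9.607709750566894 bottles 10.605263157894736
```

View pics/end.png

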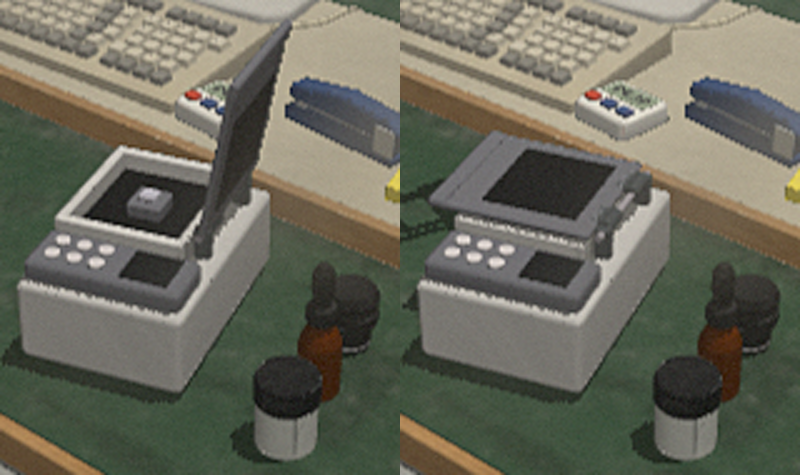

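The before and after crops show the cover flat and shut, with its lip corner at about (432,208). The photometer, bottle, canister and eyepiece are unmoved and the robot is clear.

```bash
python3 -c "
from bench import r
print(r.close_job())"
```

```text
the job is handed in; nothing more can be done
None
```

I tipped the cover forward, caught it on a finger at about 1.1 rad and lowered it fully shut. The last pictures show the photometer, bottle, canister and eyepiece in place and the robot clear. The job is handed in at about 14 s, but no verdict was returned.

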